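# Put the vial away in the push-to-open drawer

## Robot

A 6-joint arm with a two-finger parallel gripper is mounted at the origin on the work surface. World frame = base frame: x ahead of the robot, y to its left, z up, the work surface at z = 0. Lengths are in mm, angles in rad, forces in N, time in s.
With the tool pointing down it reaches from about 350 to 975 mm from the base axis. Payload 7.1 kg.
Tool frame: the origin (TCP) lies on the front face of the gripper's body, between the roots of the fingers; the fingertips stand 80 mm ahead of it and the grasp point (between the pads) lies 61 mm ahead of it; z points along the fingers, y is the line along which they close (so a half turn about z gives the same grasp; the last joint's range is limited). The gripper opens to 88 mm and grips with 3 to 60 N. Pads are 20 mm wide; open, the fingers measure 115 mm over their backs; the gripper's body (75 mm by 178 mm) begins 61 mm behind the grasp point.
Start: joints at [1.105, 0.423, 1.63, -0, 1.089, -0.019], TCP at [270.019, 563.645, 302.675] pointing down, gripper open.
Joint ranges: [-3, 3], [-0.9, 2.11], [0.09, 2.58], [-1.31, 4.45], [0.11, 2.69], [-2.54, 2.54]. Speed limits (rad/s): [2.39, 2.39, 3.01, 3.14, 3.14, 3.14].

## Interface

Orientations are given as a rotation vector (axis times angle).
In Python, from workcell import readout, vision, close_job gives the robot as it stands.
- The arm moves only by the tool servo_tool, never from a script. Its argument "plan" is a list that holds one entry, the list of rows, each a list of 7 numbers: the gripper command: -1 is fully open, 1 is shut, values between are in proportion, then the shift along the world's x, y, z in units of 40 mm (1.0 is 40 mm), then the turn, a rotation vector about the world's x, y, z in units of 5 degrees (1.0 is 5 degrees). A call has 1 to 5 rows; each row shifts and turns the commanded pose from where the row before left it; what a row does not reach is not made up. A row lasts 1/12 s, in which the tool goes at most 41.7 mm and 7.16 degrees, less where a joint would pass 70% of its speed; a pose out of reach is approached as far as the arm can. A call is refused whole if a number of a shift passes 1 or a number of a turn 1, either way. A call with a gripper value outside its range is refused whole. The fingers move at their own pace and stop on an object; the grip force is fixed at half the most. Time passes only in rows, so rows that do not move let the fingers close. It gives the time, the measured TCP pose, the force, the opening and the grip force at its end, in the units of the state.
- readout.get_obs(): the state, without advancing time (a new reading comes with each control period).
- vision.get_image(name): name is "scene" or "top" or "wrist"; returns the picture (384x512x3 uint8, red, green, blue); there is no depth.
- vision.camera_params(name): a dict with "fx", "fy", "cx", "cy" (pixels), "D" ([k1, k2, p1, p2, k3] as OpenCV has them; the pictures are not rectified), "rvec" (rotation vector, rad) and "tvec" (3), from world to camera coordinates, as OpenCV has them; the wrist camera has in their place "hand_eye" (4x4, takes a point from camera to tool coordinates, whose origin is the TCP and whose axes are the flange's). Camera axes: x right, y down, z forward; pixel columns grow to the right and rows downward; lengths in mm; the calibration is good to about 2 mm. A picture is of the moment at which its call begins: read the wrist's pose just before it. camera_params takes no time and is no camera call.
- close_job(): hands the job in; it is judged then, once.
The state is a dict: "t": time; "qpos": joint angles; "qvel": joint speeds; "joint_torque": joint torques, N m; "ee_pos": TCP position; "orientation": TCP orientation; "ft_force": force on the tool from outside, world axes, zero at the start; "moment": the same for the moment, N m; "width": finger opening in mm; "grasp_force": force on a finger pad.
Only numpy, scipy, OpenCV 4.12 (cv2) and the standard library are available. Lean on these libraries where they do the work, as an engineer would, in place of code of your own. Each camera call takes 0.05 s, during which the arm holds its last target. There are 200 camera calls.

## Task

Put the loose amber vial on the bench away in the vial drawer of the low white bench cabinet. The drawer has no handle: press its front in gently until you feel the touch latch stop it, let go so it springs out, stand the vial upright and fully down in the empty middle hole, then press the front gently home again, up to the stop, so that it latches and stays shut flush. Never push on the drawer or cabinet harder than 20 N, leave the two vials already in it standing in their holes, and do not disturb the other things on the bench.

Things in the scene. Friction and masses are not known exactly. Their poses are not given: they have to be found in the camera images.
- cabinet: Low white bench cabinet, fixed, 240 deep x 260 wide x 107 high (mm), with one handleless spring drawer in front. Origin: centre of its underside; x points from the drawer front to the back (the front looks along -x), y to the left seen from the robot, z up. A box 34 high stands on its top at the back. The drawer pushes back with 3 to 7 N all the way; at the stop the force rises steeply.
- vial_drawer (a joint): Drawer travel (m): 0 latched, 0.075 sprung out (along the cabinet's -x), negative when pressed past its rest place. Push-push latch: pressed in from 0 by 4 to 9 mm to its firm stop and let go, it springs out in about 1 s; pushed home 3 to 8 mm past 0 to the stop and let go, it latches at 0. The stop's depth differs between cabinets and cannot be seen; short of it the latch does not change over.
- drawer_face (a point): Point to press: on the front of the drawer's grey panel, mid-width, 83 mm above the bench; moves with the drawer, axes as the cabinet's. Panel 236 wide, 16 thick, from 12 to 103 mm above the bench; its front stands 27 mm before the carcass when latched, so fingers do not meet the carcass when it is pressed in. A push of 10 N or more is surely at the latch's stop; over 20 N overloads it.
- empty_hole (a point): Centre of the mouth of the empty middle hole in the drawer's white vial block, 46 mm above the bench; moves with the drawer, axes as the cabinet's. Round, 29 mm across, 24 deep, 1.5 chamfer. Drawn out, it is 40 mm before the carcass and 46 behind the panel's back; when shut it is hidden, 62 mm behind the panel's front. Filled holes 63 mm to its left and right (y).
- vial: The loose amber vial to put away, same kind as the two in the drawer: body 26 mm across, black ribbed cap 29 across from 44 to 62 mm above its foot, 62 tall, about 50 g. Stands upright on the bench. Origin: centre of its underside, z up.
- vial_cap (a point): Centre of the vial's cap, on its axis 53 mm above its foot: the place to grip it.
- vial_left: Vial of the same kind already standing in the drawer's left hole (y +63 mm); origin at the centre of its underside. Leave it in place.
- vial_right: Vial of the same kind already standing in the drawer's right hole (y -63 mm); origin at the centre of its underside. Leave it in place.
- reagent_bottle: Bystander: amber bottle with a paper label, larger than the vial, 48 across and 92 tall; origin under its centre. Stands on the bench.
- white_jar: Bystander: white plastic jar, 50 across and 56 tall; origin under its centre. Stands on the bench.
- wash_bottle: Bystander: white squeeze bottle 69 across with a bent blue spout, 205 tall; origin under its centre. Stands at the right.
- beaker: Bystander: empty glass beaker 68 across, 88 tall; origin under its centre. Stands beyond at the left.
- spatula: Bystander: steel spatula 180 long lying on the bench at the left; origin under its middle.
- marker: Bystander: marker pen 135 long lying on the bench at the right; origin under its middle.
There are look-alikes about, which are no part of the job. What is shaped like the vial but red or turquoise is not meant.

How it is judged (in metres and radians):
On the way, in this order (a step that is already met when the one before it is completed fails the run):
1. the drawer has been pressed open and stands sprung out (value of joint vial_drawer between 0.068 and 0.08 m), for 0.2 s.
2. the vial stands released, upright and fully down in the middle hole of the open drawer (horizontal distance between vial and empty_hole below 0.004 m and angle between vial's own z axis and vertical below 0.12 rad and z of vial in the frame of empty_hole between -0.028 and -0.021 m and contact force between the fingers and vial below 0.05 N and value of joint vial_drawer between 0.055 and 0.08 m), for 0.2 s.
At the end, for the whole second after the job is handed in: Drawer latched flush (within 2.5 mm of 0) and at rest; the vial released, upright (tilt under 0.12 rad) and fully down in the middle hole (foot 21 to 28 mm below the mouth, within 4 mm of its centre); the two other vials still down in their holes (same depth, tilt under 0.15 rad) (value of joint vial_drawer between -0.0025 and 0.0025 m and horizontal distance between vial and empty_hole below 0.004 m and angle between vial's own z axis and vertical below 0.12 rad and z of vial in the frame of empty_hole between -0.028 and -0.021 m and contact force between the fingers and vial below 0.05 N and angle between each of vial_left, vial_right's own z axis and vertical below 0.15 rad and z of vial_left in the frame of empty_hole between -0.028 and -0.021 m and z of vial_right in the frame of empty_hole between -0.028 and -0.021 m and velocity of joint vial_drawer between -0.01 and 0.01 m/s); the robot touches nothing.
It fails at once if the robot pushes on the drawer or the cabinet harder than 20 N (contact force between any of the fingers, the arm and cabinet above 20 N).
It fails at once if the vial is forced against the drawer or the cabinet harder than 40 N (contact force between vial and cabinet above 40 N).
It fails at once if another thing on the bench is moved more than 30 mm (distance of any of reagent_bottle, white_jar, wash_bottle, beaker, spatula, marker from where it was at the start of the episode above 0.03 m).
It fails at once if a bottle, jar or beaker on the bench is tipped over (angle between any of reagent_bottle, white_jar, wash_bottle, beaker's own z axis and vertical above 0.5 rad).
It fails at once if a vial already in the drawer is pulled or knocked out of its hole (z of any of vial_left, vial_right in the frame of empty_hole above -0.012 m).
It also fails if it takes over 72 s, if anything falls off the work surface, if the arm or the gripper's body presses on something with over 40 N, if the wrist force passes 120 N, or if a joint passes its speed limit or range.

## Working session

There is one attempt and no reset: what is moved stays moved. The work goes in short steps, Python scripts to look and compute and a tool call to move; the robot and the scene stay as the last step left them, time stands still between calls to the robot, and variables do not carry over. Pictures are saved under pics/ and viewed, at most 10 in all, crops included, and the job is handed in when it is done.

Besides the shell and the picture viewer there is one more tool, called after "Call:" in YAML: its name, and indented under it one key for each argument. servo_tool: Moves the arm, as the interface text tells. Its arguments: {"type":"object","properties":{"plan":{"type":"array"}},"required":["plan"]}

```bash
mkdir -p pics; ls; cat > h.py <<'E'
import numpy as np, cv2
from workcell import readout, vision
def cam(name,obs=None):
    p=vision.camera_params(name); K=np.array([[p['fx'],0,p['cx']],[0,p['fy'],p['cy']],[0,0,1.]]); D=np.array(p['D'],float)
    if 'hand_eye' in p:
        o=obs or readout.get_obs(); T=np.eye(4); T[:3,:3]=cv2.Rodrigues(np.array(o['orientation'],float))[0]; T[:3,3]=o['ee_pos']
        M=np.linalg.inv(T@np.array(p['hand_eye']))
        return K,D,M[:3,:3],M[:3,3]
    return K,D,cv2.Rodrigues(np.array(p['rvec'],float))[0],np.array(p['tvec'],float).ravel()
def ray(c,uv):
    K,D,R,t=c; n=cv2.undistortPoints(np.array([[uv]],float),K,D)[0,0]
    d=R.T@np.r_[n,1]; return -R.T@t, d/np.linalg.norm(d)
def onz(c,uv,z):
    o,d=ray(c,uv); return o+d*(z-o[2])/d[2]
def tri(a,b):
    (o1,d1),(o2,d2)=a,b; s=np.linalg.lstsq(np.c_[d1,-d2],o2-o1,rcond=None)[0]
    p,q=o1+s[0]*d1,o2+s[1]*d2; return (p+q)/2,np.linalg.norm(p-q)
def proj(c,P):
    K,D,R,t=c; return cv2.projectPoints(np.array(P,float).reshape(-1,3),cv2.Rodrigues(R)[0],t,K,D)[0][:,0]
def shot(name,f=None):
    o=readout.get_obs(); im=vision.get_image(name)[:,:,::-1].copy()
    if f: cv2.imwrite('pics/'+f,im)
    return im,cam(name,o)
E
python3 - <<'E'
from h import *
a,_=shot('scene','s0.png'); b,_=shot('top','t0.png'); w,_=shot('wrist','w0.png')
cv2.imwrite('pics/all0.png',cv2.resize(np.vstack([a,b]),None,fx=.78,fy=.78))
print(readout.get_obs())
for n in('scene','top'):
  c=cam(n);print(n,-c[2].T@c[3])
E
```

```text
pics
{'t': 0.15, 'qpos': array([ 1.10502745e+00,  4.23661055e-01,  1.63048632e+00, -6.90453580e-06,
        1.08858071e+00, -1.90386253e-02]), 'qvel': array([-2.42199939e-04, -7.44080200e-04, -6.96713700e-04,  6.08410414e-04,
       -2.02537032e-05, -1.50827230e-03]), 'joint_torque': array([ 1.09176013e-03, -5.44986391e+01, -2.73919970e+01,  6.43997965e-02,
        2.04719970e-02, -1.17486138e-04]), 'ee_pos': array([269.86632467, 563.37617103, 302.09391818]), 'orientation': array([-6.95837652e-01, -3.06328848e+00,  1.73353880e-03]), 'ft_force': array([0.25045152, 0.39274903, 0.34405457]), 'moment': array([ 0.00181855,  0.01541731, -0.03718267]), 'grasp_force': 0.0, 'width': 87.95551758877586}
scene [1050.42538172  836.80050564  765.07362265]
top [ 411.94743286   16.30128854 1572.30228745]
```

View pics/s0.png

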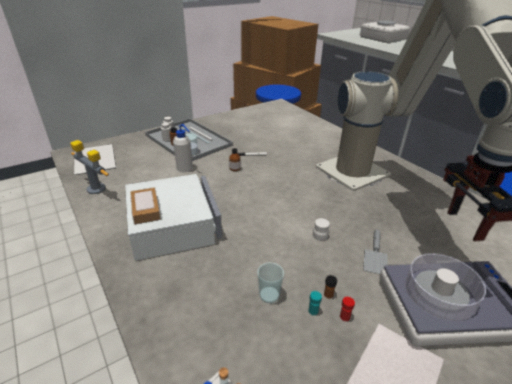

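View pics/t0.png

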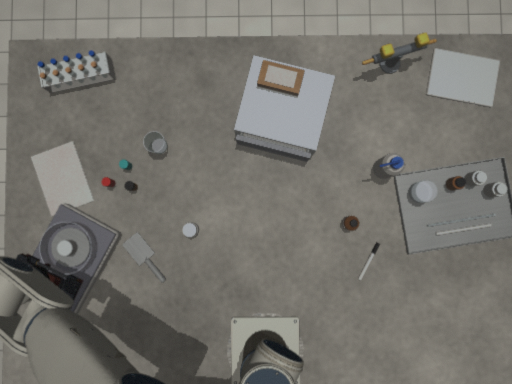

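```bash
python3 - <<'E'
from h import *
a=cv2.imread('pics/s0.png'); b=cv2.imread('pics/t0.png')
r=lambda im,x,y,w,h,k: cv2.resize(im[y:y+h,x:x+w],None,fx=k,fy=k,interpolation=cv2.INTER_CUBIC)
o=np.vstack([np.hstack([r(a,280,250,100,75,4),r(b,90,150,100,75,4)]),np.hstack([r(b,225,100,100,75,4),r(a,170,170,100,75,4)])])
cv2.imwrite('pics/c0.png',o)
cs,ct=cam('scene'),cam('top')
print(tri(ray(cs,(331,280)),ray(ct,(130,186))))
for n,u in dict(vial=(130,186),fl=(236,140),fr=(312,157),bl=(252,57),br=(334,75)).items(): print(n,onz(ct,u,53 if n=='vial' else 105))
print(onz(ct,(389,160),150),onz(ct,(350,223),80),onz(ct,(189,230),50),onz(ct,(155,142),80))
print(readout.get_obs()['t'])
E
```

```text
(array([527.02805435, 422.46932146,  57.60671778]), np.float64(2.3528777561669743))
vial [528.21077305 422.85375568  53.        ]
fl [661.8890925   84.55754852 105.        ]
fr [ 607.16794431 -146.62298684  105.        ]
bl [920.00078823  33.31654117 105.        ]
br [ 860.46045347 -218.56584923  105.        ]
[ 589.9828262  -368.58361772  150.        ] [ 405.29859711 -262.82231286   80.        ] [387.97352691 236.85675276  50.        ] [662.76906031 338.19534967  80.        ]
0.15
```

View pics/c0.png

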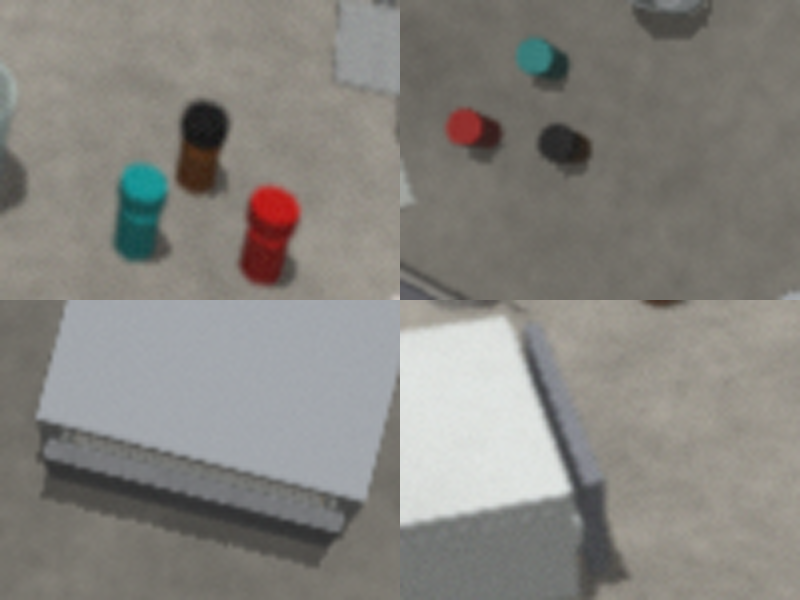

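Candidates in the top view are the amber vial with black cap at (130,186), red at (107,182) and turquoise at (124,165). There are also the bigger labelled amber bottle at (350,223) and an amber item on the tray at (456,183). Only (130,186), which is (330,286) in the scene view, is the loose amber, black-capped vial, and the crop confirms it.

```bash
python3 - <<'E'
from h import *
ct=cam('top');cs=cam('scene')
L=onz(ct,(234.5,129.5),107);R=onz(ct,(316.2,150),107);pl=onz(ct,(236.3,140),103);pr=onz(ct,(310.5,157.5),103)
for A,B in((L,R),(pl,pr)):
  d=A-B; print((A+B)/2,np.linalg.norm(d),np.degrees(np.arctan2(-d[0],d[1])))
for u,v in(((108,182),(348,300)),((123.5,164),(316,294))): print(onz(ct,u,58))
o=readout.get_obs(); Rm=cv2.Rodrigues(np.array(o['orientation']))[0]; print(Rm.round(3)); print(vision.camera_params('wrist')['hand_eye'].__repr__())
E
```

```text
[661.08581356 -35.35432518 107.        ] 256.91081130085433 -14.829079070747
[634.08329748 -29.25796622 103.        ] 232.88114152438771 -13.983116757074036
[541.18098502 491.26098689  58.        ]
[597.65623906 442.52026389  58.        ]
[[-0.902  0.432 -0.001]
 [ 0.432  0.902 -0.001]
 [ 0.    -0.001 -1.   ]]
array([[-2.53808734e-04, -9.65328580e-01, -2.61037676e-01,
         7.15083032e+01],
       [ 9.99999675e-01, -4.44920562e-04,  6.73028835e-04,
         2.50663097e-01],
       [-7.65834999e-04, -2.61037420e-01,  9.65328379e-01,
        -8.14274030e+01],
       [ 0.00000000e+00,  0.00000000e+00,  0.00000000e+00,
         1.00000000e+00]])
```

Call:
servo_tool:
  plan:
    - [[1,0.5,-0.95,0,0,0,0.75],[1,0.5,-0.95,0,0,0,0.75],[1,0.5,-0.95,0,0,0,0.7],[1,0.5,-0.95,0,0,0,0],[1,0.5,-0.95,0,0,0,0]]

```text
t: 0.57
ee_pos: [367.3, 377.5, 302.5]
orientation: [-0.398, -3.116, 0.0]
ft_force: [-0.6, 0.4, 0.4]
width: 57.7
grasp_force: 0.0
```

Call:
servo_tool:
  plan:
    - [[1,0.5,-0.95,0,0,0,0],[1,0.5,-0.95,0,0,0,0],[1,0.5,-0.95,0,0,0,0],[1,0.5,-0.95,0,0,0,0],[1,0.5,-0.95,0,0,0,0]]

```text
t: 0.98
ee_pos: [464.5, 193.0, 302.7]
orientation: [-0.399, -3.116, -0.0]
ft_force: [0.9, 0.4, 0.5]
width: 24.6
grasp_force: 0.0
```

Call:
servo_tool:
  plan:
    - [[1,0.5,-0.95,0,0,0,0],[1,0.5,-0.95,0,0,0,0],[1,0.5,-0.95,0,0,0,0],[1,0.5,-0.95,0,0,0,0],[1,0,0,0,0,0,0]]

```text
t: 1.4
ee_pos: [544.5, 42.0, 302.8]
orientation: [0.406, 3.113, -0.002]
ft_force: [0.0, -0.6, 0.7]
width: 0.4
grasp_force: 0.0
```

Call:
servo_tool:
  plan:
    - [[1,0.4,-0.7,-0.6,0,0,0],[1,0.35,-0.7,-0.7,0,0,0],[1,0,0,-0.9,0,0,0],[1,0,0,-0.9,0,0,0],[1,0,0,-0.6,0,0,0]]

```text
t: 1.82
ee_pos: [570.2, -8.8, 151.8]
orientation: [-0.401, -3.113, 0.0]
ft_force: [-1.0, 0.6, -0.9]
width: 0.3
grasp_force: 0.0
```

Call:
servo_tool:
  plan:
    - [[1,0.2,-0.05,0,0,0,0],[1,0.2,-0.05,0,0,0,0],[1,0.2,-0.05,0,0,0,0],[1,0.1,-0.025,0,0,0,0],[1,0,0,0,0,0,0]]

```text
t: 2.23
ee_pos: [602.2, -15.5, 157.1]
orientation: [0.399, 3.111, 0.001]
ft_force: [-0.0, -0.0, -0.2]
width: 0.2
grasp_force: 0.0
```

```bash
python3 - <<'E'
from h import *
shot('wrist','w1.png'); o=readout.get_obs(); print(o['t'],o['ee_pos'],o['ft_force'])
E
```

```text
2.2833 [601.09670498 -15.41211498 156.64390566] [ 0.16507325  0.28238957 -0.12982759]
```

View pics/w1.png

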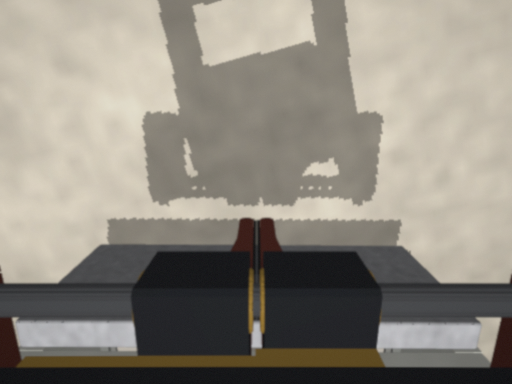

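The wrist view shows the closed fingertips at (256,220) in front of the panel, which spans columns 105–400. They are centred and square to it, so I press on in small steps.

Call:
servo_tool:
  plan:
    - [[1,0.1,-0.025,0,0,0,0],[1,0.1,-0.025,0,0,0,0],[1,0.1,-0.025,0,0,0,0],[1,0,0,0,0,0,0]]

```text
t: 2.62
ee_pos: [612.5, -18.5, 155.3]
orientation: [0.399, 3.115, 0.0]
ft_force: [0.4, -0.3, 0.5]
width: 0.6
grasp_force: 0.0
```

Call:
servo_tool:
  plan:
    - [[1,0.05,-0.0125,0,0,0,0],[1,0.05,-0.0125,0,0,0,0],[1,0,0,0,0,0,0]]

```text
t: 2.87
ee_pos: [615.9, -19.4, 154.9]
orientation: [0.399, 3.116, 0.0]
ft_force: [-0.4, 0.0, -0.1]
width: 0.4
grasp_force: 0.0
```

Call:
servo_tool:
  plan:
    - [[1,0.05,-0.0125,0,0,0,0],[1,0.05,-0.0125,0,0,0,0],[1,0,0,0,0,0,0]]

```text
t: 3.12
ee_pos: [620.0, -20.4, 154.9]
orientation: [0.399, 3.116, 0.0]
ft_force: [-0.1, 0.4, -0.4]
width: 0.1
grasp_force: 0.0
```

Call:
servo_tool:
  plan:
    - [[1,0.05,-0.0125,0,0,0,0],[1,0,0,0,0,0,0]]

```text
t: 3.28
ee_pos: [621.9, -20.9, 154.9]
orientation: [0.399, 3.116, -0.0]
ft_force: [-0.5, 1.0, -0.1]
width: 0.4
grasp_force: 0.0
```

Call:
servo_tool:
  plan:
    - [[1,0.05,-0.0125,0,0,0,0],[1,0,0,0,0,0,0]]

```text
t: 3.45
ee_pos: [623.9, -21.4, 155.0]
orientation: [0.399, 3.116, 0.0]
ft_force: [0.3, -0.1, -0.5]
width: 0.1
grasp_force: 0.0
```

Call:
servo_tool:
  plan:
    - [[1,0.05,-0.0125,0,0,0,0],[1,0,0,0,0,0,0]]

```text
t: 3.62
ee_pos: [625.4, -21.8, 154.8]
orientation: [-0.399, -3.115, -0.0]
ft_force: [-0.8, 0.7, 0.4]
width: 0.6
grasp_force: 0.5
```

Call:
servo_tool:
  plan:
    - [[1,0.025,-0.006,0,0,0,0],[1,0,0,0,0,0,0]]

```text
t: 3.78
ee_pos: [625.8, -21.9, 154.7]
orientation: [-0.399, -3.114, -0.0]
ft_force: [-4.5, 0.8, 3.6]
width: 0.5
grasp_force: 2.5
```

Call:
servo_tool:
  plan:
    - [[1,0.025,-0.006,0,0,0,0],[1,0,0,0,0,0,0]]

```text
t: 3.95
ee_pos: [626.8, -22.2, 154.8]
orientation: [-0.399, -3.114, 0.0]
ft_force: [-5.9, 1.1, 2.8]
width: 0.7
grasp_force: 2.5
```

Call:
servo_tool:
  plan:
    - [[1,0.025,-0.006,0,0,0,0],[1,0,0,0,0,0,0]]

```text
t: 4.12
ee_pos: [627.6, -22.4, 154.7]
orientation: [-0.399, -3.114, 0.0]
ft_force: [-5.3, 1.4, 4.3]
width: 0.6
grasp_force: 2.9
```

Call:
servo_tool:
  plan:
    - [[1,0.025,-0.006,0,0,0,0],[1,0,0,0,0,0,0]]

```text
t: 4.28
ee_pos: [628.5, -22.6, 154.7]
orientation: [-0.399, -3.113, 0.0]
ft_force: [-5.8, 0.9, 3.3]
width: 0.7
grasp_force: 3.2
```

Call:
servo_tool:
  plan:
    - [[1,0.025,-0.006,0,0,0,0],[1,0,0,0,0,0,0]]

```text
t: 4.45
ee_pos: [629.5, -22.9, 154.7]
orientation: [-0.399, -3.113, 0.0]
ft_force: [-6.6, 2.3, 4.9]
width: 0.7
grasp_force: 3.2
```

Call:
servo_tool:
  plan:
    - [[1,0.025,-0.006,0,0,0,0],[1,0,0,0,0,0,0]]

```text
t: 4.62
ee_pos: [630.5, -23.1, 154.7]
orientation: [-0.399, -3.113, 0.0]
ft_force: [-6.2, 0.5, 4.4]
width: 0.7
grasp_force: 3.2
```

Call:
servo_tool:
  plan:
    - [[1,0.025,-0.006,0,0,0,0],[1,0,0,0,0,0,0]]

```text
t: 4.78
ee_pos: [630.7, -23.2, 154.7]
orientation: [-0.399, -3.111, 0.0]
ft_force: [-9.0, 1.2, 6.3]
width: 0.6
grasp_force: 4.7
```

Call:
servo_tool:
  plan:
    - [[1,0.02,-0.005,0,0,0,0],[1,0,0,0,0,0,0]]

```text
t: 4.95
ee_pos: [630.9, -23.2, 154.7]
orientation: [-0.399, -3.11, -0.0]
ft_force: [-11.6, 2.9, 8.7]
width: 0.2
grasp_force: 6.1
```

Firm stop felt, so I let go and back well away.

Call:
servo_tool:
  plan:
    - [[1,-0.3,0.075,0,0,0,0],[1,-0.7,0.18,0,0,0,0],[1,-0.8,0.2,0,0,0,0],[1,-0.8,0.2,0,0,0,0],[1,-0.5,0.12,0.5,0,0,0]]

```text
t: 5.37
ee_pos: [504.8, 7.7, 172.2]
orientation: [-0.398, -3.109, 0.001]
ft_force: [-0.5, 0.5, 0.1]
width: 0.7
grasp_force: 0.0
```

Call:
servo_tool:
  plan:
    - [[-1,-0.3,0.5,1,0,0,0],[-1,0,0.9,1,0,0,0],[-1,0,0.95,0.9,0,0,0],[-1,0,0.95,0.5,0,0,0],[-1,0,0.95,0,0,0,0]]

```text
t: 5.78
ee_pos: [500.9, 160.1, 295.0]
orientation: [0.4, 3.107, 0.006]
ft_force: [1.4, 0.4, -0.4]
width: 29.9
grasp_force: 0.0
```

Call:
servo_tool:
  plan:
    - [[-1,0,0.95,0,0,0,0],[-1,0,0.95,0,0,0,0],[-1,0,0.95,0,0,0,0],[-1,0,0.95,0,0,0,0],[-1,0,0.5,0,0,0,0]]

```text
t: 6.2
ee_pos: [498.8, 334.2, 290.3]
orientation: [0.396, 3.114, 0.004]
ft_force: [-0.6, 0.0, -0.6]
width: 63.4
grasp_force: 0.0
```

```bash
python3 - <<'E'
from h import *
o=readout.get_obs(); print(o['t'],o['ee_pos'])
b,ct=shot('top','t1.png'); w,cw=shot('wrist','w2.png')
c=cv2.resize(b[90:190,215:345],None,fx=4,fy=4,interpolation=cv2.INTER_CUBIC)
cv2.imwrite('pics/c1.png',np.hstack([c,cv2.resize(w,(280,210))]) if 0 else c)
# predict drawn-out hole
ex=np.array([np.cos(np.radians(14.5)),-np.sin(np.radians(14.5)),0]); m=np.array([661.1,-35.4,0])
h=m-40*ex; h[2]=46; print('hole',h, (proj(ct,h)-[215,90])*4)
print('vial wrist px',proj(cw,[528,422,62]))
E
```

```text
6.2 [498.78661278 334.2237667  290.34216392]
hole [622.37409438 -25.38479984  46.        ] [[226.53656153 260.45064178]]
vial wrist px [[344.25452629 183.02241609]]
```

View pics/c1.png

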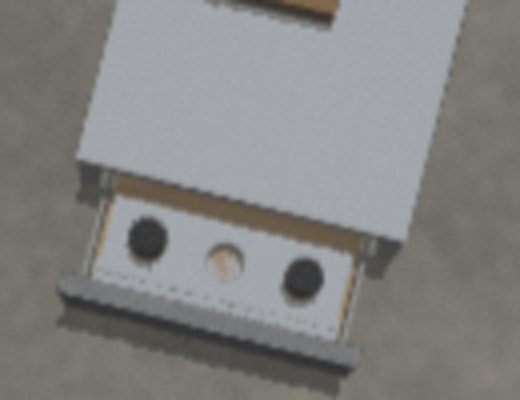

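View pics/w2.png

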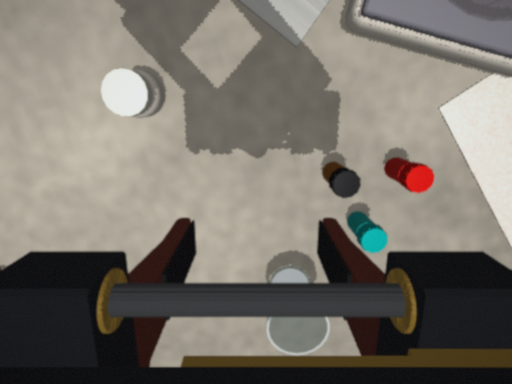

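Top view: the drawer is out, with the empty hole at crop pixel (224,262) and the two caps at (148,239) and (303,279). Wrist view: amber vial with black cap at (345,182), turquoise at (372,238) and red at (418,177).

```bash
python3 - <<'E'
from h import *
o=readout.get_obs(); w,cw=cv2.imread('pics/w2.png'),cam('wrist')
b=cv2.imread('pics/t1.png'); ct=cam('top')
def blob(im,x,y,r,th=60):
    g=im[y-r:y+r,x-r:x+r].max(2); n,l,s,c=cv2.connectedComponentsWithStats((g<th).astype(np.uint8))
    i=1+np.argmax(s[1:,4]); return c[i]+[x-r,y-r],s[i]
for th in(45,60):
  p,s=blob(w,344,182,18,th); q,s2=blob(b,130,186,7,th+15); print(p,s,q,s2); print(tri(ray(cw,p),ray(ct,q)), onz(cw,p,58),onz(ct,q,58))
# hole & caps from top (grid crop)
for u in((224,262),(148,239),(303,279)): print(onz(ct,(215+u[0]/4-.4,90+u[1]/4-.4),46 if u[0]==224 else 84))
E
```

```text
Traceback (most recent call last):
ValueError: attempt to get argmax of an empty sequence
```

```bash
python3 - <<'E'
from h import *
w,cw=cv2.imread('pics/w2.png'),cam('wrist')
b=cv2.imread('pics/t0.png'); ct=cam('top')
def blob(im,x,y,r,th):
    g=im[y-r:y+r,x-r:x+r].max(2); n,l,s,c=cv2.connectedComponentsWithStats((g<th).astype(np.uint8))
    i=1+np.argmax(s[1:,4]); return c[i]+[x-r,y-r],s[i]
p,s=blob(w,344,182,18,60); q,s2=blob(b,129,186,7,55); print(p,s,q,s2); print(tri(ray(cw,p),ray(ct,q)), onz(cw,p,60),onz(ct,q,60))
for u in((224,262),(148,239),(303,279)): print(onz(ct,(215+u[0]/4-.4,90+u[1]/4-.4),46 if u[0]==224 else 84))
E
```

```text
[342.80027739 181.1331484 ] [  0   2  34  31 721] [130.18181818 185.93506494] [ 3  3 11  9 77]
(array([528.10806625, 420.99356264,  53.46651628]), np.float64(2.2934286748096886)) [525.75040869 418.4465433   60.        ] [527.87383015 420.40755578  60.        ]
[622.44923103 -22.10714383  46.        ]
[635.74665839  37.43662897  84.        ]
[603.35211232 -81.99932645  84.        ]
```

Call:
servo_tool:
  plan:
    - [[-0.15,0.3,0.9,-0.4,0,0,0],[-0.15,0.3,0.9,-0.7,0,0,0],[-0.15,0.1,0.35,-0.7,0,0,0],[-0.15,0,0,-0.5,0,0,0],[-0.15,0,0,0,0,0,0]]

```text
t: 6.72
ee_pos: [523.7, 410.3, 196.4]
orientation: [-0.398, -3.111, 0.009]
ft_force: [-1.3, -1.6, -0.4]
width: 50.9
grasp_force: 0.0
```

```bash
python3 - <<'E'
from h import *
w,c=shot('wrist','w3.png');o=readout.get_obs();print(o['t'],o['ee_pos'],o['width'],o['orientation'])
print(proj(c,[[527,420,62],[527,420,53],[527,420,0]]))
g=(w.max(2)<60).astype(np.uint8); n,l,s,cc=cv2.connectedComponentsWithStats(g)
for i in range(1,n):
  if s[i,4]>150: print(s[i],cc[i])
E
```

```text
6.7667 [524.34490074 410.44043907 198.72344514] 50.61365368201078 [-0.39895515 -3.11273559  0.00604632]
[[270.7989098  208.30726484]
 [270.32561563 204.49501038]
 [268.12033817 186.73005179]]
[ 258  185   39   43 1271] [276.08575924 205.90322581]
[    0   219   512   165 44627] [246.70118986 316.77511372]
```

View pics/w3.png

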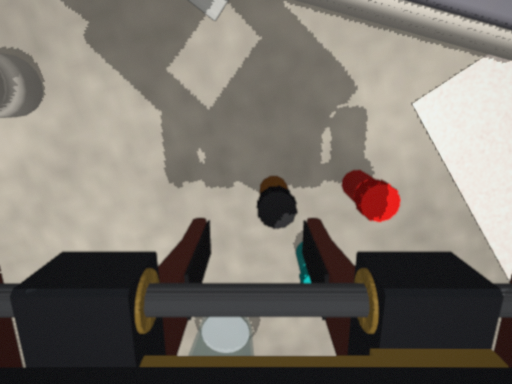

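The wrist view shows the amber vial's cap at (277,209) between the fingers, with red clear at (378,200) and turquoise behind at (302,260).

```bash
python3 - <<'E'
from h import *
c=cam('wrist');o=readout.get_obs();print(o['ee_pos'])
v=onz(c,(277,208.5),62); print(v, v-o['ee_pos'])
E
```

```text
[524.34490074 410.44043907 198.72344514]
[529.96891024 424.50257148  62.        ] [   5.6240095    14.06213241 -136.72344514]
```

Call:
servo_tool:
  plan:
    - [[-0.15,0.12,0.32,0,0,0,0],[-0.15,0,0,-0.6,0,0,0],[-0.15,0,0,-0.8,0,0,0],[-0.15,0,0,-0.7,0,0,0],[-0.15,0,0,0,0,0,0]]

```text
t: 7.18
ee_pos: [528.5, 422.3, 114.0]
orientation: [-0.4, -3.112, 0.007]
ft_force: [-1.3, -0.8, -0.9]
width: 50.8
grasp_force: 0.0
```

Call:
servo_tool:
  plan:
    - [[-0.15,0,0,0,0,0,0]]

```text
t: 7.27
ee_pos: [530.2, 423.8, 117.8]
orientation: [-0.401, -3.115, 0.002]
ft_force: [0.7, 0.4, 0.2]
width: 50.3
grasp_force: 0.0
```

Call:
servo_tool:
  plan:
    - [[-0.15,0,0,-0.05,0,0,0],[0.5,0,0,0,0,0,0],[1,0,0,0,0,0,0],[1,0,0,0,0,0,0],[1,0,0,0,0,0,0]]

```text
t: 7.68
ee_pos: [530.4, 425.1, 116.3]
orientation: [0.399, 3.115, 0.002]
ft_force: [0.8, -0.5, 4.9]
width: 28.3
grasp_force: 30.0
```

Call:
servo_tool:
  plan:
    - [[1,0,0,0,0,0,0],[1,0,0,0,0,0,0],[1,0,0,0,0,0,0],[1,0,0,0,0,0,0]]

```text
t: 8.02
ee_pos: [530.5, 425.2, 116.3]
orientation: [0.399, 3.115, 0.001]
ft_force: [-0.9, -2.2, 6.9]
width: 28.5
grasp_force: 30.0
```

Call:
servo_tool:
  plan:
    - [[1,0,0,0.5,0,0,0],[1,0,0,0.9,0,0,0],[1,0,0,0.9,0,0,0],[1,0,-0.3,0.8,0,0,0],[1,0.1,-0.8,0.2,0,0,0]]

```text
t: 8.43
ee_pos: [535.5, 384.7, 253.2]
orientation: [0.393, 3.11, 0.012]
ft_force: [0.8, -0.3, -0.5]
width: 28.5
grasp_force: 30.0
```

Call:
servo_tool:
  plan:
    - [[1,0.2,-0.9,0,0,0,0],[1,0.2,-0.9,0,0,0,0],[1,0.2,-0.9,0,0,0,0],[1,0.2,-0.9,0,0,0,0],[1,0.2,-0.9,0,0,0,0]]

```text
t: 8.85
ee_pos: [573.9, 199.3, 247.3]
orientation: [0.398, 3.116, 0.0]
ft_force: [0.3, 0.9, -0.2]
width: 28.3
grasp_force: 30.0
```

Call:
servo_tool:
  plan:
    - [[1,0.2,-0.9,0,0,0,0],[1,0.2,-0.9,0,0,0,0],[1,0.2,-0.9,0,0,0,0],[1,0.2,-0.9,0,0,0,0],[1,0.2,-0.9,0,0,0,0]]

```text
t: 9.27
ee_pos: [614.0, 19.2, 247.3]
orientation: [-0.399, -3.116, -0.0]
ft_force: [0.2, -0.6, 0.3]
width: 28.6
grasp_force: 30.0
```

Call:
servo_tool:
  plan:
    - [[1,0.1,-0.7,0,0,0,0],[1,0,-0.3,0,0,0,0],[1,0,0,0,0,0,0],[1,0,0,0,0,0,0]]

```text
t: 9.6
ee_pos: [617.7, -19.0, 247.0]
orientation: [-0.401, -3.115, -0.001]
ft_force: [0.0, 0.1, 0.0]
width: 28.1
grasp_force: 30.0
```

```bash
python3 - <<'E'
from h import *
w,c=shot('wrist','w4.png');o=readout.get_obs();print(o['t'],o['ee_pos'],o['width'],o['orientation'],o['ft_force'])
print(proj(c,[[622.4,-23.8,46]]))
E
```

```text
9.65 [617.64695958 -18.11712848 247.05373168] 28.086392806503824 [-3.98956999e-01 -3.11555949e+00 -6.50167026e-04] [0.40085341 0.84159865 0.13441039]
[[251.80920671 189.99744489]]
```

View pics/w4.png

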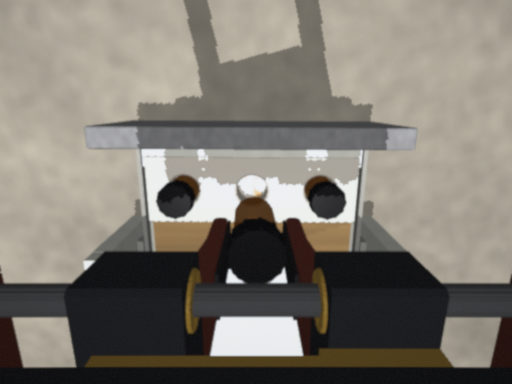

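The wrist view shows the empty hole at about (252,190), matching the prediction (251.8,190). The neighbour caps are at (176,199) and (326,199), and the held vial's foot edge is near (255,197).

```bash
python3 - <<'E'
from h import *
c=cam('wrist');o=readout.get_obs();R=cv2.Rodrigues(np.array(o['orientation']))[0];e=o['ee_pos']
w=cv2.imread('pics/w4.png')
T=lambda p:e+R@np.array(p,float)
print('foot c, fr edge',proj(c,[T([0,0,116.3]),T([13,0,116.3])]),'captop c,l,r,front',proj(c,[T([0,0,54.3]),T([0,14.5,54.3]),T([0,-14.5,54.3]),T([14.5,0,54.3]),T([14.5,0,72])]))
a,b=onz(c,(176,199.5),84),onz(c,(326,199.5),84);print(a,b,(a+b)/2,np.linalg.norm(a-b))
g=cv2.cvtColor(w,cv2.COLOR_BGR2HSV)
print('hole',onz(c,(252,190),46))
print('amber cols/rows'); m=(g[...,1]>110)&(g[...,2]<140)
for y in range(190,216,3): x=np.where(m[y,225:285])[0]+225; print(y,x.min() if len(x) else '',x.max() if len(x) else '', w[y,255])
for y in range(172,200,2): print(y,w[y,252],end=' ')
E
```

```text
foot c, fr edge [[255.49668222 215.08447981]
 [255.48050557 196.27958219]] captop c,l,r,front [[255.29598055 259.73156841]
 [285.91199797 259.71999594]
 [224.67697622 259.75025394]
 [255.26539578 231.24101483]
 [255.34225271 217.84357733]]
[604.73303667 -81.18673067  84.        ] [635.35855117  36.18012124  84.        ] [620.04579392 -22.50330472  84.        ] 121.29674383114033
hole [622.47764543 -22.79407138  46.        ]
amber cols/rows
190   [194 220 234]
193   [173 213 234]
196 257 258 [ 98 125 148]
199 246 261 [12 37 66]
202 242 265 [15 40 67]
205 240 267 [20 47 73]
208 238 269 [31 56 81]
211 237 270 [29 53 81]
214 236 271 [29 55 81]
172 [155 164 170] 174 [164 169 172] 176 [235 234 232] 178 [238 237 237] 180 [239 238 237] 182 [241 239 237] 184 [240 239 238] 186 [238 238 237] 188 [241 239 237] 190 [237 238 238] 192 [236 236 237] 194 [215 220 222] 196 [125 138 149] 198 [33 52 76]
```

Call:
servo_tool:
  plan:
    - [[1,0.11,-0.1,-0.4,0,0,0],[1,0,0,-0.7,0,0,0],[1,0,0,-0.55,0,0,0],[1,0,0,0,0,0,0],[1,0,0,0,0,0,0]]

```text
t: 10.07
ee_pos: [621.6, -21.4, 180.4]
orientation: [-0.396, -3.114, 0.0]
ft_force: [0.2, -0.4, -0.7]
width: 28.3
grasp_force: 30.0
```

```bash
python3 - <<'E'
from h import *
w,c=shot('wrist','w5.png');o=readout.get_obs();print(o['t'],o['ee_pos'],o['ft_force'],proj(c,[[622.3,-22.8,46]]))
cv2.imwrite('pics/c5.png',cv2.resize(w[130:330,130:380],None,fx=3,fy=3,interpolation=cv2.INTER_CUBIC))
E
```

```text
10.1167 [622.51563119 -21.71247486 181.64385712] [0.31343974 0.98566418 0.44704431] [[253.95023777 208.41432926]]
```

View pics/c5.png

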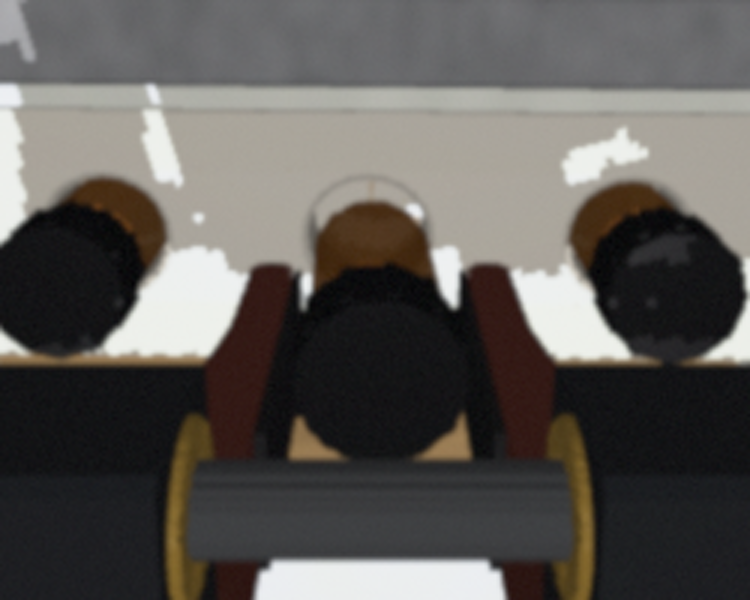

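The crop shows the hole rim spanning x 310–430 with its front edge at y 176, and the vial foot spanning x 316–430 with its front edge at y 202.

```bash
python3 - <<'E'
from h import *
c=cam('wrist');o=readout.get_obs();R=cv2.Rodrigues(np.array(o['orientation']))[0];e=o['ee_pos'];tx=R[:,0]
px=lambda x,y:(130+x/3-.33,130+y/3-.33)
h=onz(c,px(370,176),46); h=h-tx*14.8
f=onz(c,px(372.5,202),e[2]-116.3); f=f-tx*13
print(h,f,h-f,e)
E
```

```text
[623.60803824 -23.83258902  45.99562521] [622.69454817 -22.8554353   65.34001439] [  0.91349007  -0.97715372 -19.34438919] [622.51563119 -21.71247486 181.64385712]
```

Call:
servo_tool:
  plan:
    - [[1,0.02,-0.025,-0.25,0,0,0],[1,0,0,-0.2,0,0,0],[1,0,0,-0.1,0,0,0],[1,0,0,0,0,0,0]]

```text
t: 10.45
ee_pos: [622.7, -24.1, 158.4]
orientation: [-0.399, -3.115, 0.0]
ft_force: [0.0, 0.3, -0.1]
width: 28.4
grasp_force: 30.0
```

Call:
servo_tool:
  plan:
    - [[1,0,0,-0.1,0,0,0],[1,0,0,0,0,0,0]]

```text
t: 10.62
ee_pos: [623.0, -24.2, 154.8]
orientation: [-0.399, -3.116, 0.0]
ft_force: [1.3, 0.0, -1.0]
width: 28.6
grasp_force: 30.0
```

Call:
servo_tool:
  plan:
    - [[1,0,0,-0.1,0,0,0],[1,0,0,-0.1,0,0,0],[1,0,0,0,0,0,0]]

```text
t: 10.87
ee_pos: [622.8, -24.1, 146.4]
orientation: [-0.399, -3.115, 0.0]
ft_force: [-0.5, -0.5, -0.3]
width: 28.3
grasp_force: 30.0
```

Call:
servo_tool:
  plan:
    - [[1,0,0,-0.1,0,0,0],[1,0,0,0,0,0,0]]

```text
t: 11.03
ee_pos: [622.9, -24.1, 142.5]
orientation: [-0.399, -3.115, 0.0]
ft_force: [-0.2, -0.3, -1.2]
width: 28.4
grasp_force: 30.0
```

Call:
servo_tool:
  plan:
    - [[1,0,0,-0.05,0,0,0],[1,0,0,0,0,0,0]]

```text
t: 11.2
ee_pos: [623.1, -24.1, 140.9]
orientation: [-0.399, -3.116, 0.0]
ft_force: [-0.1, 0.8, -0.9]
width: 28.5
grasp_force: 30.0
```

Call:
servo_tool:
  plan:
    - [[1,0,0,-0.04,0,0,0],[1,0,0,0,0,0,0]]

```text
t: 11.37
ee_pos: [623.2, -24.1, 139.4]
orientation: [-0.399, -3.116, 0.0]
ft_force: [-0.2, 0.2, -0.5]
width: 28.2
grasp_force: 30.0
```

Call:
servo_tool:
  plan:
    - [[1,0,0,-0.03,0,0,0],[1,0,0,0,0,0,0]]

```text
t: 11.53
ee_pos: [623.3, -24.1, 138.5]
orientation: [0.399, 3.116, 0.0]
ft_force: [-0.2, -0.1, -0.6]
width: 28.4
grasp_force: 30.0
```

Call:
servo_tool:
  plan:
    - [[1,0,0,-0.025,0,0,0],[1,0,0,0,0,0,0]]

```text
t: 11.7
ee_pos: [623.7, -24.2, 138.3]
orientation: [0.399, 3.115, -0.0]
ft_force: [-0.7, 0.0, 6.8]
width: 28.7
grasp_force: 30.0
```

Call:
servo_tool:
  plan:
    - [[1,0,0,-0.025,0,0,0],[1,0,0,0,0,0,0]]

```text
t: 11.87
ee_pos: [624.0, -24.5, 138.1]
orientation: [0.399, 3.114, -0.001]
ft_force: [-3.2, -1.2, 13.8]
width: 28.1
grasp_force: 30.0
```

Bottomed at the expected height. I back off slightly, release to a partial opening and rise.

Call:
servo_tool:
  plan:
    - [[1,0,0,0.03,0,0,0],[0.1,0,0,0,0,0,0],[0.1,0,0,0,0,0,0],[0.1,0,0,0,0,0,0],[0.1,0,0,0,0,0,0]]

```text
t: 12.28
ee_pos: [623.1, -24.1, 137.3]
orientation: [-0.399, -3.116, 0.0]
ft_force: [-0.2, -0.0, 0.2]
width: 39.6
grasp_force: 0.0
```

Call:
servo_tool:
  plan:
    - [[0.1,0,0,0.1,0,0,0],[0.1,0,0,0.4,0,0,0],[0.1,0,0,0.8,0,0,0],[0.1,0,0,0.9,0,0,0],[0.1,0,0,0.4,0,0,0]]

```text
t: 12.7
ee_pos: [624.6, -24.2, 245.8]
orientation: [0.399, 3.112, 0.001]
ft_force: [0.5, -0.0, 1.0]
width: 39.5
grasp_force: 0.0
```

Call:
servo_tool:
  plan:
    - [[1,-0.5,0.12,0.2,0,0,0],[1,-0.7,0.18,0,0,0,0],[1,-0.7,0.18,0,0,0,0],[1,-0.7,0.18,0,0,0,0],[1,0,0,0,0,0,0]]

```text
t: 13.12
ee_pos: [514.0, 3.1, 249.1]
orientation: [-0.398, -3.111, 0.001]
ft_force: [0.2, 1.4, -0.2]
width: 9.9
grasp_force: 0.0
```

```bash
python3 - <<'E'
from h import *
o=readout.get_obs(); w,c=shot('wrist','w6.png');print(o['t'],o['ee_pos'],o['ft_force'],o['width'],proj(c,[[622.9,-23.5,84]]))
b,ct=shot('top','t2.png')
cv2.imwrite('pics/c6.png',np.vstack([cv2.resize(b[110:190,215:343],None,fx=3,fy=3,interpolation=3),w[120:384,64:448]]))
E
```

```text
13.1167 [513.97659506   3.14091235 249.09660459] [ 0.22165014  1.36804998 -0.24916486] 9.93355478991558 [[257.64484924 314.95754269]]
```

View pics/c6.png

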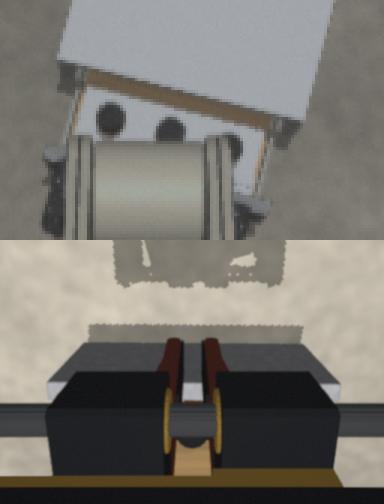

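The three caps line up in a row in the top crop at (110,118), (170,131) and (232,147), so the vial is seated. Now I lower in front of the panel and push home.

Call:
servo_tool:
  plan:
    - [[1,0,0,-0.7,0,0,0],[1,0,0,-0.9,0,0,0],[1,0,0,-0.75,0,0,0],[1,0.2,-0.05,0,0,0,0],[1,0.2,-0.05,0,0,0,0]]

```text
t: 13.63
ee_pos: [536.0, -2.0, 154.7]
orientation: [-0.399, -3.113, 0.0]
ft_force: [1.4, 1.0, 0.6]
width: 0.5
grasp_force: 0.0
```

Call:
servo_tool:
  plan:
    - [[1,0.2,-0.05,0,0,0,0],[1,0.1,-0.025,0,0,0,0],[1,0.1,-0.025,0,0,0,0],[1,0,0,0,0,0,0]]

```text
t: 13.97
ee_pos: [552.4, -5.9, 157.0]
orientation: [0.4, 3.114, 0.0]
ft_force: [-2.4, 1.0, 1.5]
width: 0.2
grasp_force: 1.3
```

Call:
servo_tool:
  plan:
    - [[1,0.04,-0.01,0,0,0,0],[1,0.05,-0.0125,0,0,0,0],[1,0.05,-0.0125,0,0,0,0],[1,0.05,-0.0125,0,0,0,0],[1,0.05,-0.0125,0,0,0,0]]

```text
t: 14.38
ee_pos: [560.5, -8.1, 155.6]
orientation: [-0.399, -3.115, 0.0]
ft_force: [-5.3, 0.7, 3.9]
width: 0.5
grasp_force: 2.5
```

Call:
servo_tool:
  plan:
    - [[1,0.06,-0.015,0,0,0,0],[1,0.06,-0.015,0,0,0,0],[1,0.06,-0.015,0,0,0,0],[1,0.06,-0.015,0,0,0,0],[1,0.06,-0.015,0,0,0,0]]

```text
t: 14.8
ee_pos: [572.4, -11.3, 155.5]
orientation: [-0.399, -3.115, 0.001]
ft_force: [-5.3, 0.9, 4.1]
width: 0.4
grasp_force: 2.6
```

Call:
servo_tool:
  plan:
    - [[1,0.06,-0.015,0,0,0,0],[1,0.06,-0.015,0,0,0,0],[1,0.06,-0.015,0,0,0,0],[1,0.06,-0.015,0,0,0,0],[1,0.06,-0.015,0,0,0,0]]

```text
t: 15.22
ee_pos: [584.3, -14.4, 155.4]
orientation: [-0.399, -3.115, 0.001]
ft_force: [-5.9, 0.2, 4.4]
width: 0.5
grasp_force: 2.7
```

Call:
servo_tool:
  plan:
    - [[1,0.06,-0.015,0,0,0,0],[1,0.06,-0.015,0,0,0,0],[1,0.06,-0.015,0,0,0,0],[1,0.06,-0.015,0,0,0,0],[1,0.06,-0.015,0,0,0,0]]

```text
t: 15.63
ee_pos: [596.2, -17.4, 155.4]
orientation: [-0.399, -3.114, 0.001]
ft_force: [-6.2, -1.4, 4.9]
width: 0.4
grasp_force: 2.8
```

Call:
servo_tool:
  plan:
    - [[1,0.06,-0.015,0,0,0,0],[1,0.06,-0.015,0,0,0,0],[1,0.06,-0.015,0,0,0,0],[1,0.06,-0.015,0,0,0,0],[1,0.06,-0.015,0,0,0,0]]

```text
t: 16.05
ee_pos: [608.1, -20.5, 155.3]
orientation: [-0.399, -3.114, 0.001]
ft_force: [-5.8, -1.1, 3.8]
width: 0.4
grasp_force: 2.9
```

Call:
servo_tool:
  plan:
    - [[1,0.06,-0.015,0,0,0,0],[1,0.06,-0.015,0,0,0,0],[1,0.06,-0.015,0,0,0,0],[1,0.06,-0.015,0,0,0,0],[1,0.04,-0.01,0,0,0,0]]

```text
t: 16.47
ee_pos: [619.2, -23.4, 155.2]
orientation: [-0.399, -3.114, 0.001]
ft_force: [-6.6, -1.8, 3.1]
width: 0.4
grasp_force: 3.0
```

Call:
servo_tool:
  plan:
    - [[1,0.04,-0.01,0,0,0,0],[1,0.04,-0.01,0,0,0,0],[1,0.03,-0.0075,0,0,0,0],[1,0.03,-0.0075,0,0,0,0],[1,0.03,-0.0075,0,0,0,0]]

```text
t: 16.88
ee_pos: [626.0, -25.1, 155.2]
orientation: [-0.399, -3.114, 0.001]
ft_force: [-6.5, -0.7, 4.5]
width: 0.4
grasp_force: 2.9
```

Call:
servo_tool:
  plan:
    - [[1,0.025,-0.006,0,0,0,0],[1,0.025,-0.006,0,0,0,0],[1,0,0,0,0,0,0]]

```text
t: 17.13
ee_pos: [627.9, -25.6, 155.2]
orientation: [-0.399, -3.114, 0.001]
ft_force: [-6.6, -1.7, 3.5]
width: 0.3
grasp_force: 2.9
```

Call:
servo_tool:
  plan:
    - [[1,0.025,-0.006,0,0,0,0],[1,0,0,0,0,0,0]]

```text
t: 17.3
ee_pos: [628.4, -25.6, 155.2]
orientation: [-0.399, -3.112, 0.001]
ft_force: [-8.9, -1.2, 5.1]
width: 0.6
grasp_force: 4.1
```

Call:
servo_tool:
  plan:
    - [[1,0.025,-0.006,0,0,0,0],[1,0,0,0,0,0,0]]

```text
t: 17.47
ee_pos: [628.6, -25.7, 155.2]
orientation: [-0.399, -3.11, 0.001]
ft_force: [-12.1, 0.1, 8.2]
width: 0.2
grasp_force: 5.8
```

Stop felt at about 12 N, so I let go.

Call:
servo_tool:
  plan:
    - [[1,-0.1,0.025,0,0,0,0],[1,-0.3,0.075,0,0,0,0],[1,-0.7,0.18,0,0,0,0],[1,-0.8,0.2,0,0,0,0],[1,-0.8,0.2,0,0,0,0]]

```text
t: 17.88
ee_pos: [522.9, 1.6, 155.7]
orientation: [0.399, 3.113, 0.0]
ft_force: [-0.1, 0.2, 0.2]
width: 0.7
grasp_force: 0.0
```

Call:
servo_tool:
  plan:
    - [[1,-0.5,0.6,0.8,0,0,0],[1,0,0.9,0.9,0,0,0],[1,0,0.9,0.9,0,0,0],[1,0,0.9,0,0,0,0],[1,0,0.9,0,0,0,0]]

```text
t: 18.3
ee_pos: [506.1, 156.6, 247.1]
orientation: [0.4, 3.109, 0.004]
ft_force: [0.8, -0.1, -0.7]
width: 0.2
grasp_force: 0.0
```

Call:
servo_tool:
  plan:
    - [[1,0,0.5,0,0,0,0],[1,0,0,0,0,0,0],[1,0,0,0,0,0,0],[1,0,0,0,0,0,0],[1,0,0,0,0,0,0]]

```text
t: 18.72
ee_pos: [504.3, 173.9, 244.2]
orientation: [0.401, 3.116, -0.0]
ft_force: [-0.4, -0.3, 0.7]
width: 0.3
grasp_force: 0.0
```

```bash
python3 - <<'E'
from h import *
b,ct=shot('top','t3.png'); a=cv2.imread('pics/t0.png')
d=np.abs(b.astype(int)-a).max(2)
print('cab diff max/mean',d[50:165,232:336].max(),d[50:165,232:336].mean(),'t',readout.get_obs()['t'])
E
```

```text
cab diff max/mean 19 1.7207357859531773 t 18.7667
```

The cabinet area matches the starting picture to within noise, so the drawer is shut flush and latched.

```bash
python3 -c "
from workcell import close_job
print(close_job())"
```

```text
the job is handed in; nothing more can be done
None
```

The job is handed in: the amber vial stands in the middle hole and the drawer is pressed home, looking shut in the top view; the hand-in returned no verdict, and pushes read about 15 N at most.

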